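# Set a reader's attenuator to the third click and start the reading

### The job

On the reader, push the attenuator lever along its slot with a fingertip, out of its smooth parking run and on towards the end where the round button is; feel it click from notch to notch, and stop when it has clicked into the third notch, without ever running past it. Then press the round button all the way down with a fingertip and let it come up again. Only push, never pinch the lever, keep off the button until the lever is set, and leave the bottle, the vial and the plate standing where they are.

Things in the scene. Friction and masses are not known exactly. Their poses are not given: they have to be found in the camera images.
- reader: Fixed aluminium box with a grey top, 180 (x) by 280 (y) by 60 mm high. Origin at the centre of its underside on the table, z up. The lever's slot runs along its y on the top, at x = -30 mm. Five black cross lines on a steel strip at x = +4 mm mark the five notches (each line's y is that of the lever's centre there). A black tube, 36 mm thick, sticks 38 mm out of its +x side at y = -80.
- lever (a joint): Lever travel along the reader's +y, m, 0 to 0.100; at 0 its centre is at reader x -30, y -60 mm. Starts at 0 to 0.017, in a smooth run (1 N). Ribs at 0.026, 0.042, 0.058, 0.074, 0.090; sprung notches 0.034, 0.050, 0.066 (third), 0.082, 0.098. Crossing a rib is one click: the push jumps to 6 N 8 mm before the rib, fades to nothing at the crest, then the lever snaps 8 mm ahead into the notch and stays.
- lever_top (a point): Centre of the top of the lever: an upright black tab 40 mm wide (reader's x), 14 mm thick (reader's y) and 40 mm tall, standing on the reader's top. This point is 101 mm above the table and 41 mm above the reader's top; the faces to push are 7 mm to either side along the reader's y.
- button (a joint): How far the button is pressed, in m: 0 up, 0.006 fully down (about 5 N); it springs back.
- button_top (a point): Centre of the top of the round grey push button, 28 mm across, in a black housing on the reader's top at x = 35, y = 100 mm of the reader; this point is 18 mm above the reader's top; pressed straight down.
- bottle: Bystander: a loose amber bottle, 60 mm across, 130 mm tall, standing on the table beside the reader's button end. Origin at the centre of its underside.
- vial: Bystander: a loose glass vial with a cap, 26 mm across, 45 mm tall, standing on the reader's top towards its +x, -y corner. Origin at the centre of its underside.
- plate: Bystander: a loose white well plate, 86 by 128 by 14 mm, lying on the table beside the reader's other end. Origin at the centre of its underside.

How it is judged:
By the outcome, as a careful person would: the job done as asked, in the order asked, and still so for the second after the job is handed in, with the robot touching nothing.
It also fails if it takes over 64 s, if anything falls off the work surface, if the arm or the gripper's body presses on something with over 40 N, if the wrist force passes 120 N, or if a joint passes its speed limit or range.

### The arm

A 6-joint arm with a two-finger parallel gripper is mounted at the origin on the work surface. World frame = base frame: x ahead of the robot, y to its left, z up, the work surface at z = 0. Lengths are in mm, angles in rad, forces in N, time in s.
With the tool pointing down it reaches from about 275 to 1000 mm from the base axis. Payload 8.4 kg.
Tool frame: the origin (TCP) lies midway between the tips of the shut fingers; the grasp point (between the pads) lies 19 mm behind it; z points along the fingers, y is the line along which they close (so a half turn about z gives the same grasp; the last joint's range is limited). The gripper opens to 85 mm and grips with 20 to 120 N. Pads are 22 mm wide; open, the fingers measure 114 mm over their backs; the gripper's body (76 mm by 85 mm) begins 54 mm behind the grasp point. The pads swing forward as they close: fully open they stand 13 mm farther back than shut.
Start: joints at [-1.114, 0.353, 1.633, -0, 1.155, -0.002], TCP at [276.794, -560.368, 231.281] pointing down, gripper open.
Joint ranges: [-2.63, 2.63], [-0.92, 2.1], [0.06, 2.66], [-1.3, 4.44], [0, 2.69], [-3.02, 3.02]. Speed limits (rad/s): [2.22, 2.22, 2.79, 3.14, 3.14, 3.14].

### API

Orientations are given as [roll, pitch, yaw] about the fixed x, y, z axes, in that order (R = Rz(yaw) Ry(pitch) Rx(roll)).
In Python, from rig import monitor, imaging, r gives the robot as it stands.
- The arm moves only by the tool drive_tool, never from a script. Its argument "plan" is a list of rows, each an object of numbers: "x", "y", "z": the shift along the tool's x, y, z in units of 50 mm (1.0 is 50 mm); "ax", "ay", "az": the turn, a rotation vector about the tool's x, y, z in units of 6 degrees (1.0 is 6 degrees); "hand": the finger opening in mm, from 0 to 85.4. In form: [{"x": .., "y": .., "z": .., "ax": .., "ay": .., "az": .., "hand": ..}, ...]. A call has 1 to 8 rows; each row is the pose to reach, as a shift and turn from the pose commanded when the call began, along the tool's axes at that moment; what a row does not reach only later rows make up. A row lasts 1/10 s, in which the tool goes at most 50 mm and 8.59 degrees, less where a joint would pass 70% of its speed; a pose out of reach is approached as far as the arm can. A call with a gripper value outside its range is refused whole. The fingers move at their own pace and stop on an object; "grip_force" is the grip in N (left out, the last holds). Time passes only in rows, so rows that repeat a pose let the fingers close. It gives the time, the measured TCP pose, the force, the opening and the grip force at its end, in the units of the state.
- monitor.sense(): the state, without advancing time (a new reading comes with each control period).
- imaging.grab_frame(name): name is "scene" or "side" or "wrist"; returns the picture (420x560x3 uint8, red, green, blue); there is no depth.
- imaging.camera_info(name): a dict with "mtx" (3x3 intrinsics, pixels), "R" (3x3) and "t" (3): a world point X has camera coordinates R X + t. Camera axes: x right, y down, z forward; pixel columns grow to the right and rows downward; lengths in mm; the calibration is good to about 2 mm. A picture is of the moment at which its call begins: read the wrist's pose just before it. camera_info takes no time and is no camera call; for the wrist camera it gives the pose at the moment of the call.
- r.sign_off(): hands the job in; it is judged then, once.
The state is a dict: "clock": time; "qpos": joint angles; "qvel": joint speeds; "joint_efforts": joint torques, N m; "eef_pos": TCP position; "tcp_rot": TCP orientation; "contact_force": force on the tool from outside, world axes, zero at the start; "wrist_torque": the same for the moment, N m; "opening": opening from 0.0 (shut) to 1.0 (fully open); "grasp_force": force on a finger pad.
Only numpy, scipy, OpenCV 4.12 (cv2) and the standard library are available. Lean on these libraries where they do the work, as an engineer would, in place of code of your own. Each camera call takes 0.05 s, during which the arm holds its last target. There are 200 camera calls.

## Working session

There is one attempt and no reset: what is moved stays moved. The work goes in short steps, Python scripts to look and compute and a tool call to move; the robot and the scene stay as the last step left them, time stands still between calls to the robot, and variables do not carry over. Pictures are saved under pics/ and viewed, at most 10 in all, crops included, and the job is handed in when it is done.

Besides the shell and the picture viewer there is one more tool, called after "Request:" as name([rows], argument=value, ...), one row to a line, values as JSON. drive_tool: Moves the arm, as the interface text tells. Its arguments: {"type":"object","properties":{"plan":{"type":"array","items":{"type":"object","properties":{"x":{"type":"number"},"y":{"type":"number"},"z":{"type":"number"},"ax":{"type":"number"},"ay":{"type":"number"},"az":{"type":"number"},"hand":{"type":"number"}}}},"grip_force":{"type":"number"}},"required":["plan"]}

```bash
mkdir -p pics; python3 - <<'E'
from rig import monitor, imaging, r
import cv2,numpy as np
s=monitor.sense();print(s)
for n in("scene","side"):
    cv2.imwrite(f"pics/{n}0.png",imaging.grab_frame(n)[:,:,::-1])
    c=imaging.camera_info(n);print(n,c["mtx"].tolist() if hasattr(c["mtx"],'tolist') else c["mtx"],(-np.array(c["R"]).T@np.array(c["t"])).round(0))
E
```

```text
{'clock': 0.0, 'qpos': array([-1.11436364e+00,  3.53631750e-01,  1.63411424e+00, -3.13007037e-05,
        1.15516644e+00, -2.39825833e-03]), 'qvel': array([ 0.00167224,  0.00178817,  0.00098652, -0.00055166,  0.0008939 ,
        0.00155292]), 'joint_efforts': array([ 3.77557066e-03, -6.05237603e+01, -3.42058504e+01,  3.80653109e-04,
        9.47600172e-03, -5.51720632e-06]), 'eef_pos': array([ 276.60570958, -559.95510966,  230.58041795]), 'tcp_rot': array([-3.14027281e+00,  2.54538707e-05,  4.58843614e-01]), 'contact_force': array([ 0.18439183, -0.25313519,  0.40912898]), 'wrist_torque': array([0.04862562, 0.00792842, 0.04778206]), 'grasp_force': 0.0, 'opening': 0.9961861634318668}
scene [[381.0623451163388, 0.0, 275.36606637858836], [0.0, 381.0623451163388, 211.4627013908052], [0.0, 0.0, 1.0]] [1022.  -33.  645.]
side [[442.7070352248982, 0.0, 276.96453193331365], [0.0, 442.7070352248982, 212.77635058147877], [0.0, 0.0, 1.0]] [ 396. -621.  889.]
```

View pics/scene0.png

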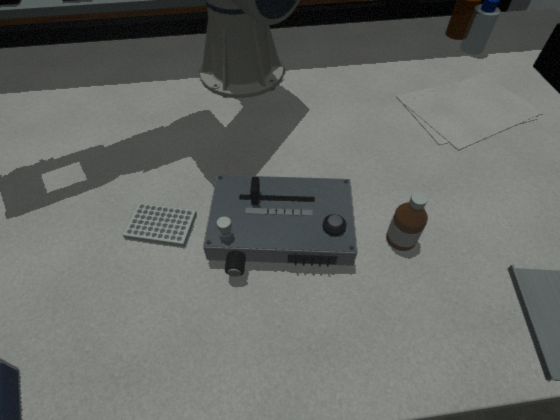

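View pics/side0.png

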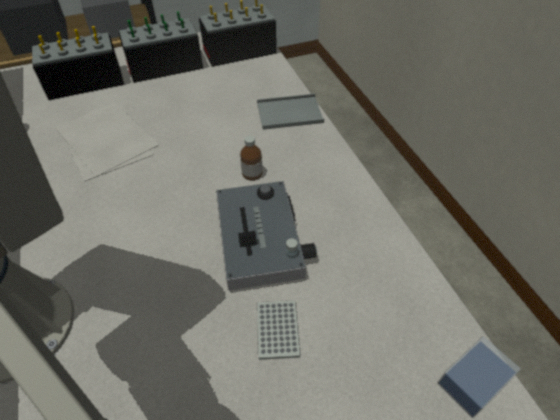

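The scene view shows the reader at columns 207-356, rows 177-263, with the lever near (255,190), the button at (335,223), the vial at (224,227), the plate on the left and the bottle on the right. The side view shows the same items: lever (247,238), button (265,190). I'll enlarge both.

```bash
python3 - <<'E'
import cv2
a=cv2.imread("pics/scene0.png")[165:285,195:365];cv2.imwrite("pics/sc1.png",cv2.resize(cv2.convertScaleAbs(a,alpha=1.8),None,fx=4.5,fy=4.5,interpolation=cv2.INTER_CUBIC))
a=cv2.imread("pics/side0.png")[175:295,205:325];cv2.imwrite("pics/si1.png",cv2.resize(cv2.convertScaleAbs(a,alpha=1.8),None,fx=5,fy=5,interpolation=cv2.INTER_CUBIC))
E
```

```text
(no output)
```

View pics/sc1.png

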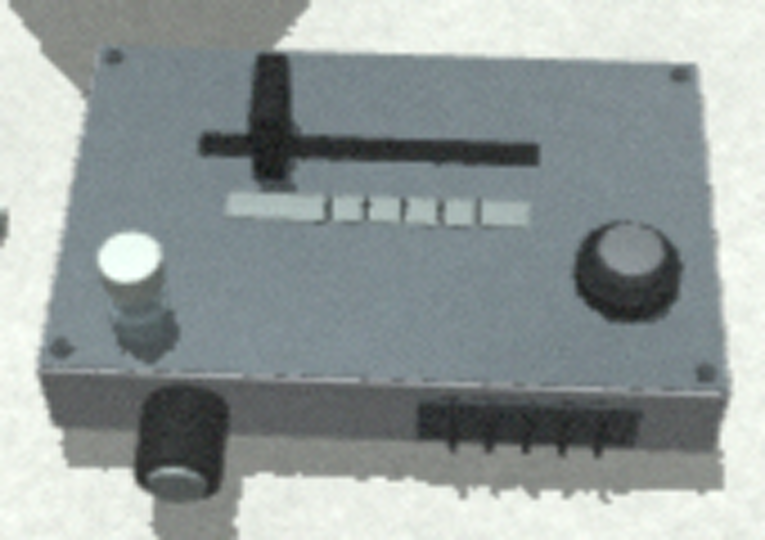

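View pics/si1.png

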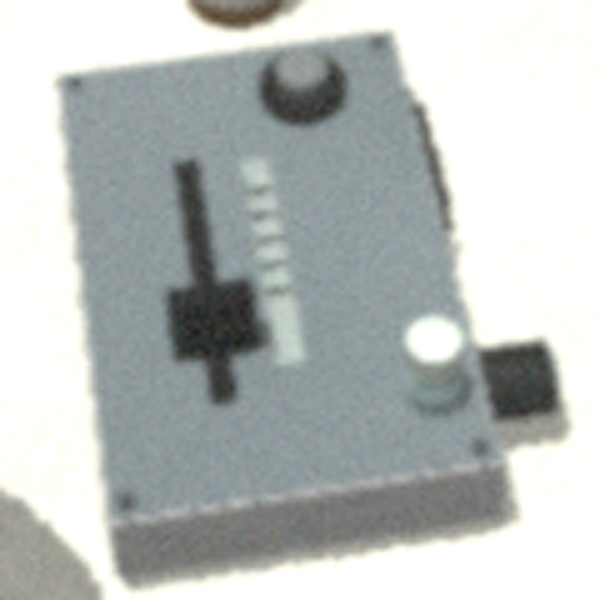

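```bash
cat >h.py <<'E'
from rig import monitor, imaging, r
import numpy as np,cv2
from scipy.optimize import least_squares
C={n:imaging.camera_info(n) for n in("scene","side")}
def proj(n,X):
    c=C[n];p=np.asarray(X)@np.array(c["R"]).T+np.array(c["t"]);p=p@np.array(c["mtx"]).T;return p[:,:2]/p[:,2:]
def W(p,X):
    X=np.asarray(X,float);a=np.array([[np.cos(p[2]),-np.sin(p[2])],[np.sin(p[2]),np.cos(p[2])]])
    return np.c_[X[:,:2]@a.T+p[:2],X[:,2]]
E
python3 - <<'E'
from h import *
cv=lambda L,s,o:(np.array(L,float)+.5)/s-.5+o
cr=[(-90,-140,60),(-90,140,60),(90,140,60),(90,-140,60),(35,100,78),(-30,-76+10,60)]
sl=[(4,y,60) for y in(-26,-10,6,22,38)]
O=cr[:5]+sl
sc=cv([(97,48),(697,65),(725,390),(40,371),(631,250),(327,209),(365,209),(403,210),(441,211),(479,212)],4.5,[195,165])
O2=cr[:5]+sl
si=cv([(60,78),(393,35),(505,462),(112,520),(300,72),(279,285),(273,257),(268,230),(263,207),(258,185)],5,[205,175])
f=lambda p:np.r_[(proj("scene",W(p,O))-sc).ravel(),(proj("side",W(p,O2))-si).ravel()]
for i in range(1):
    s=least_squares(f,[400,0,0],loss="soft_l1",x_scale=[100,100,.1]);p=s.x;print(p);print(f(p).reshape(-1,2).round(1).tolist())
inv=lambda q,s,o:(q-o+.5)*s-.5
for d in(0,5,10,15):
    T=[(-30+a,-60+d+b,z) for z in(60,101) for a in(-20,20) for b in(-7,7)]
    print(d,inv(proj("scene",W(p,T)),4.5,np.array([195,165])).round().astype(int).tolist());print(inv(proj("side",W(p,T)),5,np.array([205,175])).round().astype(int).tolist())
np.save("p.npy",p)
# bottle, plate rough ground points
w=W(p,[(-30,-60,101),(35,100,78)]);print(w)
E
```

```text
[ 5.73149400e+02  3.69773161e+01 -2.09851556e-01]
[[1.8, -3.5], [2.4, -0.2], [0.9, 2.2], [-2.1, -3.2], [-0.2, 1.2], [0.7, -0.9], [0.5, -0.5], [0.3, -0.2], [0.1, 0.0], [-0.1, 0.3], [6.9, 88.2], [-66.5, 6.2], [-20.7, -86.8], [77.1, -10.6], [1.3, -0.4], [-0.5, 1.3], [-0.1, 1.8], [0.2, 2.1], [0.4, 1.7], [0.7, 1.2]]
0 [[250, 105], [281, 107], [240, 174], [271, 176], [245, 43], [277, 45], [234, 113], [267, 115]]
[[171, 375], [168, 351], [257, 364], [253, 340], [164, 321], [161, 296], [252, 310], [249, 286]]
5 [[261, 106], [292, 108], [251, 175], [283, 177], [256, 44], [289, 45], [245, 113], [279, 115]]
[[170, 366], [167, 342], [256, 355], [252, 332], [163, 312], [160, 288], [251, 301], [248, 277]]
10 [[272, 107], [303, 108], [262, 176], [294, 177], [268, 44], [300, 46], [257, 114], [291, 116]]
[[169, 357], [166, 334], [254, 347], [251, 323], [162, 303], [159, 279], [250, 293], [246, 269]]
15 [[283, 107], [314, 109], [274, 176], [306, 178], [279, 45], [312, 46], [269, 115], [303, 117]]
[[168, 349], [166, 325], [253, 338], [250, 315], [161, 295], [158, 271], [249, 284], [245, 260]]
[[531.30866138 -15.45695338 101.        ]
 [628.21303586 127.49248596  78.        ]]
```

```bash
cat > fit.py <<'E'
from h import *
cv=lambda L,s,o:(np.array(L,float)+.5)/s-.5+o
cr=[(-90,-140,60),(-90,140,60),(90,140,60),(90,-140,60),(35,100,78)]
sl=[(4,y,60) for y in(-26,-10,6,22,38)]
O=cr+sl
sc=cv([(97,48),(697,65),(725,390),(40,371),(631,250),(327,209),(365,209),(403,210),(441,211),(479,212)],4.5,[195,165])
si=cv([(112,520),(60,78),(393,35),(505,462),(300,72),(279,285),(273,257),(268,230),(263,207),(258,185)],5,[205,175])
f=lambda p:np.r_[(proj("scene",W(p,O))-sc).ravel(),(proj("side",W(p,O))-si).ravel()]
s=least_squares(f,[570,30,0],loss="soft_l1",x_scale=[100,100,.1]);p=s.x;print(p);print(f(p).reshape(-1,2).round(1).tolist())
inv=lambda q,s,o:(q-o+.5)*s-.5
for d in(0,5,10,15):
    T=[(-30+a,-60+d+b,z) for z in(60,101) for a in(-20,20) for b in(-7,7)]
    print(d,inv(proj("scene",W(p,T)),4.5,np.array([195,165])).round().astype(int).tolist());print(inv(proj("side",W(p,T)),5,np.array([205,175])).round().astype(int).tolist())
np.save("p.npy",p)
print(W(p,[(-30,-60,101),(35,100,78)]))
E
python3 fit.py
```

```text
[ 5.73990740e+02  3.65655522e+01 -1.74533984e-01]
[[-0.3, -1.5], [0.6, -1.7], [2.4, 0.4], [-1.0, -0.4], [0.3, 0.0], [0.6, -0.2], [0.4, 0.1], [0.2, 0.1], [0.1, 0.1], [-0.1, 0.1], [-0.7, 0.7], [-1.4, -1.3], [-0.0, -2.0], [0.8, -0.4], [0.2, -0.6], [0.3, 1.3], [0.4, 1.7], [0.4, 2.1], [0.5, 1.7], [0.5, 1.3]]
0 [[245, 111], [276, 111], [237, 180], [270, 181], [239, 48], [272, 49], [231, 119], [265, 120]]
[[178, 377], [175, 353], [264, 364], [260, 340], [171, 323], [168, 299], [260, 310], [255, 286]]
5 [[256, 111], [287, 112], [249, 180], [281, 181], [251, 49], [283, 49], [243, 119], [277, 120]]
[[177, 369], [173, 345], [262, 356], [258, 332], [170, 314], [166, 290], [258, 301], [253, 277]]
10 [[267, 111], [298, 112], [260, 181], [292, 182], [263, 49], [295, 50], [255, 119], [289, 120]]
[[176, 360], [172, 336], [261, 347], [256, 324], [169, 306], [165, 282], [256, 293], [252, 269]]
15 [[278, 112], [309, 112], [272, 181], [304, 182], [274, 49], [307, 50], [267, 120], [301, 121]]
[[174, 352], [171, 328], [259, 339], [255, 315], [167, 297], [164, 273], [255, 284], [250, 261]]
[[534.02755994 -17.31342539 101.        ]
 [625.82392717 128.96858636  78.        ]]
```

```bash
cat > go.py <<'E'
import sys
from h import *
from scipy.spatial.transform import Rotation as R
p=np.load("p.npy")
def st():
    s=monitor.sense();a=R.from_euler("xyz",s["tcp_rot"]);q=s["eef_pos"]
    c,n=np.cos(p[2]),np.sin(p[2]);d=q[:2]-p[:2]
    f=s["contact_force"];print("t",round(s["clock"],2),"reader",np.round([c*d[0]+n*d[1],-n*d[0]+c*d[1],q[2]],1),"F_reader",np.round([c*f[0]+n*f[1],-n*f[0]+c*f[1],f[2]],1),"q",s["qpos"].round(2),"op",s["opening"])
    return a,q
if __name__=="__main__":
    a,q=st()
    if len(sys.argv)>3:
        t=W(p,[list(map(float,sys.argv[1:4]))])[0]
        G=R.from_euler("xyz",[np.pi,0,p[2]])
        print("shift",(a.inv().apply(t-q)/50).round(3),"turn",(np.degrees((a.inv()*G).as_rotvec())/6).round(3))
E
python3 go.py -30 -100 200
```

```text
t 0.1 reader [-189.3 -639.1  230.6] F_reader [-0.3 -0.7  0.4] q [-1.11  0.35  1.63 -0.    1.16 -0.  ] op 0.9964036692374387
shift [ 8.949 -6.805  0.622] turn [-1.200e-02  4.000e-03  6.048e+00]
```

Request:
drive_tool([
  {"x": 0.7, "y": -0.53, "z": 0.05, "az": 0.7, "hand": 0},
  {"x": 1.4, "y": -1.06, "z": 0.1, "az": 1.5, "hand": 0},
  {"x": 2.1, "y": -1.6, "z": 0.15, "az": 2.3, "hand": 0},
  {"x": 2.8, "y": -2.13, "z": 0.2, "az": 3.1, "hand": 0},
  {"x": 3.5, "y": -2.66, "z": 0.25, "az": 3.9, "hand": 0},
  {"x": 4.2, "y": -3.2, "z": 0.3, "az": 4.7, "hand": 0},
  {"x": 4.9, "y": -3.73, "z": 0.35, "az": 5.5, "hand": 0},
  {"x": 5.6, "y": -4.26, "z": 0.4, "az": 6.05, "hand": 0},
])

```text
invalid input
```

```bash
python3 go.py -30 -100 200
```

```text
t 0.1 reader [-189.3 -639.1  230.6] F_reader [-0.3 -0.7  0.4] q [-1.11  0.35  1.63 -0.    1.16 -0.  ] op 0.9964036692374387
shift [ 8.949 -6.805  0.622] turn [-1.200e-02  4.000e-03  6.048e+00]
```

Request:
drive_tool([
  {"x": 0.7, "y": -0.53, "z": 0.05, "ax": 0, "ay": 0, "az": 0.7, "hand": 0},
], grip_force=20)

```text
clock: 0.2
eef_pos: [295.4, -524.0, 228.6]
tcp_rot: [3.139, 0.001, 0.382]
contact_force: [1.6, -0.3, -0.1]
opening: 0.857
grasp_force: 0.0
```

```bash
python3 go.py -30 -100 200
```

```text
t 0.2 reader [-177.  -600.4  228.6] F_reader [ 1.6  0.  -0.1] q [-1.06  0.32  1.69 -0.    1.13  0.13] op 0.8570705313436519
shift [ 7.784 -6.945  0.55 ] turn [2.200e-02 3.000e-03 5.316e+00]
```

Request:
drive_tool([
  {"x": 0.7, "y": -0.63, "z": 0.05, "ax": 0, "ay": 0, "az": 0.8, "hand": 0},
  {"x": 1.4, "y": -1.26, "z": 0.1, "ax": 0, "ay": 0, "az": 1.6, "hand": 0},
  {"x": 2.1, "y": -1.89, "z": 0.15, "ax": 0, "ay": 0, "az": 2.4, "hand": 0},
  {"x": 2.8, "y": -2.52, "z": 0.2, "ax": 0, "ay": 0, "az": 3.2, "hand": 0},
  {"x": 3.5, "y": -3.15, "z": 0.25, "ax": 0, "ay": 0, "az": 4.0, "hand": 0},
  {"x": 4.2, "y": -3.78, "z": 0.3, "ax": 0, "ay": 0, "az": 4.8, "hand": 0},
  {"x": 4.9, "y": -4.4, "z": 0.35, "ax": 0, "ay": 0, "az": 5.3, "hand": 0},
  {"x": 5.6, "y": -5.0, "z": 0.4, "ax": 0, "ay": 0, "az": 5.3, "hand": 0},
])

```text
clock: 1.0
eef_pos: [462.2, -182.3, 208.6]
tcp_rot: [-3.142, 0.0, -0.172]
contact_force: [1.4, -0.4, -0.9]
opening: -0.001
grasp_force: 0.0
```

```bash
python3 go.py -30 -100 130
```

```text
t 1.0 reader [ -72.1 -234.9  208.6] F_reader [ 1.5 -0.1 -0.9] q [-0.38  0.18  1.93  0.    1.04  1.36] op -0.000535689081123885
shift [ 0.851 -2.696  1.572] turn [-0.001  0.002  0.029]
```

Request:
drive_tool([
  {"x": 0.25, "y": -0.75, "z": 0.3, "ax": 0, "ay": 0, "az": 0.03, "hand": 0},
  {"x": 0.5, "y": -1.5, "z": 0.6, "ax": 0, "ay": 0, "az": 0.03, "hand": 0},
  {"x": 0.75, "y": -2.2, "z": 1.0, "ax": 0, "ay": 0, "az": 0.03, "hand": 0},
  {"x": 0.85, "y": -2.68, "z": 1.4, "ax": 0, "ay": 0, "az": 0.03, "hand": 0},
  {"x": 0.85, "y": -2.68, "z": 1.57, "ax": 0, "ay": 0, "az": 0.03, "hand": 0},
  {"x": 0.85, "y": -2.68, "z": 1.57, "ax": 0, "ay": 0, "az": 0.03, "hand": 0},
  {"x": 0.85, "y": -2.68, "z": 1.57, "ax": 0, "ay": 0, "az": 0.03, "hand": 0},
])

```text
clock: 1.7
eef_pos: [526.1, -60.0, 130.5]
tcp_rot: [3.141, 0.0, -0.173]
contact_force: [-0.2, -0.8, 1.1]
opening: -0.001
grasp_force: 0.0
```

```bash
python3 - <<'E'
from rig import imaging
import cv2
cv2.imwrite("pics/w1.png",imaging.grab_frame("wrist")[:,:,::-1]);a=imaging.grab_frame("scene")[:,:,::-1][125:285,180:380]
cv2.imwrite("pics/sc2.png",cv2.resize(cv2.convertScaleAbs(a,alpha=1.8),None,fx=3.7,fy=3.7,interpolation=cv2.INTER_CUBIC))
E
python3 go.py -30 -95 80
```

```text
t 1.8 reader [ -29.9 -103.6  131.1] F_reader [-0.1 -0.3  0.7] q [-0.12  0.33  1.93 -0.    0.89  1.63] op -0.0017056836381021225
shift [-0.004 -0.172  1.023] turn [ 0.001 -0.012  0.006]
```

View pics/w1.png

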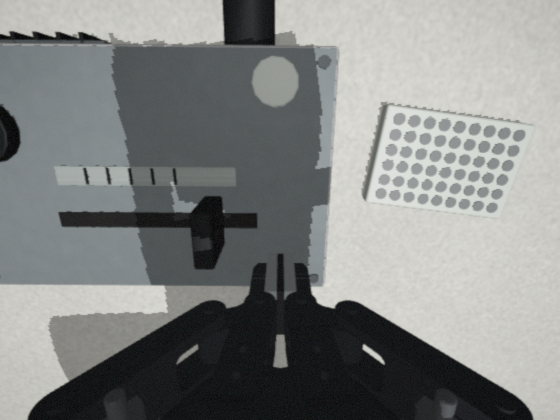

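View pics/sc2.png

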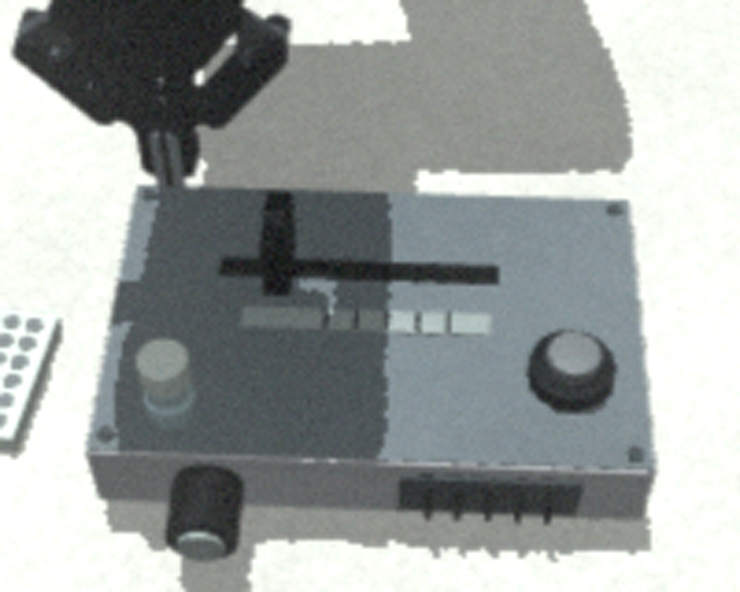

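Request:
drive_tool([
  {"x": 0, "y": 0, "z": 0.3, "ax": 0, "ay": 0, "az": 0, "hand": 0},
  {"x": 0, "y": 0, "z": 0.6, "ax": 0, "ay": 0, "az": 0, "hand": 0},
  {"x": 0, "y": 0, "z": 0.9, "ax": 0, "ay": 0, "az": 0, "hand": 0},
  {"x": 0, "y": 0, "z": 0.98, "ax": 0, "ay": 0, "az": 0, "hand": 0},
  {"x": 0, "y": 0, "z": 0.98, "ax": 0, "ay": 0, "az": 0, "hand": 0},
  {"x": 0, "y": -0.05, "z": 0.98, "ax": 0, "ay": 0, "az": 0, "hand": 0},
  {"x": 0, "y": -0.1, "z": 0.98, "ax": 0, "ay": 0, "az": 0, "hand": 0},
  {"x": 0, "y": -0.15, "z": 0.98, "ax": 0, "ay": 0, "az": 0, "hand": 0},
])

```text
clock: 2.6
eef_pos: [528.2, -51.7, 82.0]
tcp_rot: [-3.141, -0.001, -0.173]
contact_force: [0.2, 0.5, -0.1]
opening: -0.004
grasp_force: 0.0
```

```bash
python3 go.py
```

```text
t 2.6 reader [-29.8 -94.9  82. ] F_reader [ 0.2  0.5 -0.1] q [-0.1   0.4   1.96  0.    0.78  1.64] op -0.004387276796757958
```

Request:
drive_tool([
  {"x": 0, "y": -0.04, "z": 0, "ax": 0, "ay": 0, "az": 0, "hand": 0},
  {"x": 0, "y": -0.08, "z": 0, "ax": 0, "ay": 0, "az": 0, "hand": 0},
  {"x": 0, "y": -0.12, "z": 0, "ax": 0, "ay": 0, "az": 0, "hand": 0},
  {"x": 0, "y": -0.16, "z": 0, "ax": 0, "ay": 0, "az": 0, "hand": 0},
  {"x": 0, "y": -0.2, "z": 0, "ax": 0, "ay": 0, "az": 0, "hand": 0},
  {"x": 0, "y": -0.24, "z": 0, "ax": 0, "ay": 0, "az": 0, "hand": 0},
  {"x": 0, "y": -0.28, "z": 0, "ax": 0, "ay": 0, "az": 0, "hand": 0},
  {"x": 0, "y": -0.32, "z": 0, "ax": 0, "ay": 0, "az": 0, "hand": 0},
])

```text
clock: 3.4
eef_pos: [530.4, -36.0, 81.3]
tcp_rot: [3.142, 0.0, -0.173]
contact_force: [0.1, -0.7, -0.1]
opening: -0.0
grasp_force: 0.0
```

Request:
drive_tool([
  {"x": 0, "y": -0.04, "z": 0, "ax": 0, "ay": 0, "az": 0, "hand": 0},
  {"x": 0, "y": -0.08, "z": 0, "ax": 0, "ay": 0, "az": 0, "hand": 0},
  {"x": 0, "y": -0.12, "z": 0, "ax": 0, "ay": 0, "az": 0, "hand": 0},
  {"x": 0, "y": -0.16, "z": 0, "ax": 0, "ay": 0, "az": 0, "hand": 0},
])

```text
clock: 3.8
eef_pos: [531.7, -28.7, 81.3]
tcp_rot: [3.141, 0.0, -0.172]
contact_force: [-0.8, -6.0, -0.3]
opening: -0.002
grasp_force: 2.9
```

Request:
drive_tool([
  {"x": 0, "y": -0.02, "z": 0, "ax": 0, "ay": 0, "az": 0, "hand": 0},
  {"x": 0, "y": -0.04, "z": 0, "ax": 0, "ay": 0, "az": 0, "hand": 0},
])

```text
clock: 4.0
eef_pos: [532.1, -26.8, 81.3]
tcp_rot: [3.141, -0.0, -0.172]
contact_force: [0.2, -5.9, 0.9]
opening: -0.002
grasp_force: 2.7
```

Request:
drive_tool([
  {"x": 0, "y": -0.02, "z": 0, "ax": 0, "ay": 0, "az": 0, "hand": 0},
  {"x": 0, "y": -0.04, "z": 0, "ax": 0, "ay": 0, "az": 0, "hand": 0},
])

```text
clock: 4.2
eef_pos: [532.4, -24.9, 81.3]
tcp_rot: [3.141, -0.0, -0.172]
contact_force: [-0.5, -5.1, 0.7]
opening: 0.001
grasp_force: 2.8
```

```bash
python3 go.py
```

```text
t 4.2 reader [-30.3 -67.7  81.3] F_reader [ 0.4 -5.1  0.7] q [-0.05  0.41  1.95 -0.    0.78  1.7 ] op 0.0008842412018210638
```

Request:
drive_tool([
  {"x": 0, "y": -0.02, "z": 0, "ax": 0, "ay": 0, "az": 0, "hand": 0},
  {"x": 0, "y": -0.04, "z": 0, "ax": 0, "ay": 0, "az": 0, "hand": 0},
])

```text
clock: 4.4
eef_pos: [532.8, -22.9, 81.3]
tcp_rot: [3.141, -0.0, -0.172]
contact_force: [-0.5, -5.9, 1.2]
opening: -0.003
grasp_force: 2.8
```

Request:
drive_tool([
  {"x": 0, "y": -0.02, "z": 0, "ax": 0, "ay": 0, "az": 0, "hand": 0},
  {"x": 0, "y": -0.04, "z": 0, "ax": 0, "ay": 0, "az": 0, "hand": 0},
])

```text
clock: 4.6
eef_pos: [533.1, -21.0, 81.3]
tcp_rot: [3.141, -0.0, -0.172]
contact_force: [-0.0, -5.6, 0.1]
opening: -0.001
grasp_force: 2.7
```

Request:
drive_tool([
  {"x": 0, "y": -0.02, "z": 0, "ax": 0, "ay": 0, "az": 0, "hand": 0},
])

```text
clock: 4.7
eef_pos: [533.3, -20.1, 81.3]
tcp_rot: [3.14, -0.0, -0.172]
contact_force: [-0.7, -7.1, 1.3]
opening: -0.001
grasp_force: 3.7
```

```bash
python3 go.py; python3 - <<'E'
from rig import imaging
import cv2
a=imaging.grab_frame("scene")[:,:,::-1][125:285,180:380]
cv2.imwrite("pics/sc3.png",cv2.resize(cv2.convertScaleAbs(a,alpha=1.8),None,fx=3.7,fy=3.7,interpolation=cv2.INTER_CUBIC))
E
```

```text
t 4.7 reader [-30.2 -62.8  81.3] F_reader [ 0.6 -7.1  1.3] q [-0.04  0.41  1.95 -0.    0.78  1.7 ] op -0.0010099125569076129
```

View pics/sc3.png

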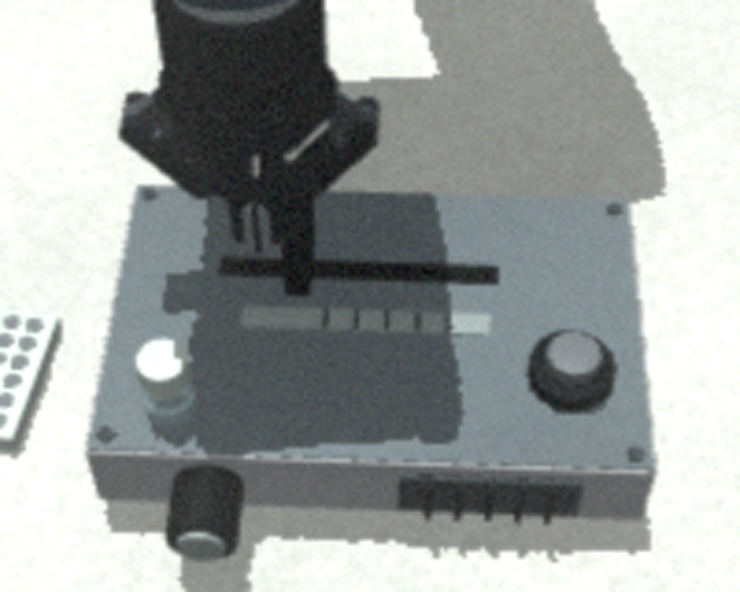

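Lever foot is now around (298,290), travel about 18 mm, right at the onset of the first rib. The finger bears cleanly on it. I'll continue slowly.

Request:
drive_tool([
  {"x": 0, "y": -0.02, "z": 0, "ax": 0, "ay": 0, "az": 0, "hand": 0},
  {"x": 0, "y": -0.04, "z": 0, "ax": 0, "ay": 0, "az": 0, "hand": 0},
])

```text
clock: 4.95
eef_pos: [533.5, -18.7, 81.3]
tcp_rot: [3.139, -0.0, -0.172]
contact_force: [-1.4, -12.1, 1.9]
opening: 0.005
grasp_force: 6.6
```

Request:
drive_tool([
  {"x": 0, "y": -0.02, "z": 0, "ax": 0, "ay": 0, "az": 0, "hand": 0},
  {"x": 0, "y": -0.04, "z": 0, "ax": 0, "ay": 0, "az": 0, "hand": 0},
])

```text
clock: 5.15
eef_pos: [533.8, -17.2, 81.4]
tcp_rot: [3.139, -0.0, -0.172]
contact_force: [-2.4, -13.0, 0.7]
opening: -0.0
grasp_force: 6.5
```

Request:
drive_tool([
  {"x": 0, "y": -0.02, "z": 0, "ax": 0, "ay": 0, "az": 0, "hand": 0},
  {"x": 0, "y": -0.04, "z": 0, "ax": 0, "ay": 0, "az": 0, "hand": 0},
])

```text
clock: 5.35
eef_pos: [534.3, -14.7, 81.3]
tcp_rot: [3.14, -0.0, -0.172]
contact_force: [0.5, -7.8, 1.4]
opening: -0.004
grasp_force: 4.2
```

Request:
drive_tool([
  {"x": 0, "y": -0.02, "z": 0, "ax": 0, "ay": 0, "az": 0, "hand": 0},
  {"x": 0, "y": -0.04, "z": 0, "ax": 0, "ay": 0, "az": 0, "hand": 0},
])

```text
clock: 5.55
eef_pos: [534.7, -12.3, 81.3]
tcp_rot: [3.14, -0.0, -0.172]
contact_force: [-0.3, -5.7, 0.1]
opening: 0.004
grasp_force: 3.0
```

```bash
python3 go.py
```

```text
t 5.55 reader [-30.2 -55.   81.3] F_reader [ 0.7 -5.6  0.1] q [-0.03  0.41  1.95 -0.    0.79  1.72] op 0.004086233827578713
```

Request:
drive_tool([
  {"x": 0, "y": -0.02, "z": 0, "ax": 0, "ay": 0, "az": 0, "hand": 0},
  {"x": 0, "y": -0.04, "z": 0, "ax": 0, "ay": 0, "az": 0, "hand": 0},
])

```text
clock: 5.75
eef_pos: [535.1, -10.0, 81.3]
tcp_rot: [3.141, -0.0, -0.173]
contact_force: [-0.2, -4.2, 1.1]
opening: -0.005
grasp_force: 2.0
```

Request:
drive_tool([
  {"x": 0, "y": -0.02, "z": 0, "ax": 0, "ay": 0, "az": 0, "hand": 0},
  {"x": 0, "y": -0.04, "z": 0, "ax": 0, "ay": 0, "az": 0, "hand": 0},
])

```text
clock: 5.95
eef_pos: [535.6, -7.5, 81.3]
tcp_rot: [-3.142, -0.0, -0.173]
contact_force: [1.3, -2.7, -0.1]
opening: 0.003
grasp_force: 1.0
```

Request:
drive_tool([
  {"x": 0, "y": -0.02, "z": 0, "ax": 0, "ay": 0, "az": 0, "hand": 0},
  {"x": 0, "y": -0.04, "z": 0, "ax": 0, "ay": 0, "az": 0, "hand": 0},
])

```text
clock: 6.15
eef_pos: [535.9, -5.2, 81.3]
tcp_rot: [-3.141, -0.0, -0.173]
contact_force: [0.2, -0.8, -1.1]
opening: -0.002
grasp_force: 0.4
```

Request:
drive_tool([
  {"x": 0, "y": -0.02, "z": 0, "ax": 0, "ay": 0, "az": 0, "hand": 0},
  {"x": 0, "y": -0.04, "z": 0, "ax": 0, "ay": 0, "az": 0, "hand": 0},
])

```text
clock: 6.35
eef_pos: [536.0, -4.0, 81.3]
tcp_rot: [3.141, 0.0, -0.172]
contact_force: [0.1, -7.8, 1.6]
opening: 0.002
grasp_force: 4.2
```

Request:
drive_tool([
  {"x": 0, "y": -0.02, "z": 0, "ax": 0, "ay": 0, "az": 0, "hand": 0},
  {"x": 0, "y": -0.04, "z": 0, "ax": 0, "ay": 0, "az": 0, "hand": 0},
])

```text
clock: 6.55
eef_pos: [536.3, -3.1, 81.4]
tcp_rot: [3.139, -0.0, -0.171]
contact_force: [-1.2, -15.2, 3.2]
opening: -0.002
grasp_force: 7.7
```

```bash
python3 go.py
```

```text
t 6.55 reader [-30.3 -45.6  81.4] F_reader [  1.4 -15.1   3.2] q [-0.01  0.41  1.94 -0.    0.79  1.74] op -0.001954122633621153
```

Request:
drive_tool([
  {"x": 0, "y": -0.02, "z": 0, "ax": 0, "ay": 0, "az": 0, "hand": 0},
  {"x": 0, "y": -0.04, "z": 0, "ax": 0, "ay": 0, "az": 0, "hand": 0},
  {"x": 0, "y": -0.06, "z": 0, "ax": 0, "ay": 0, "az": 0, "hand": 0},
  {"x": 0, "y": -0.08, "z": 0, "ax": 0, "ay": 0, "az": 0, "hand": 0},
])

```text
clock: 6.95
eef_pos: [537.0, 1.2, 81.3]
tcp_rot: [3.14, -0.0, -0.172]
contact_force: [0.6, -8.2, 0.9]
opening: -0.001
grasp_force: 4.1
```

Request:
drive_tool([
  {"x": 0, "y": -0.02, "z": 0, "ax": 0, "ay": 0, "az": 0, "hand": 0},
  {"x": 0, "y": -0.04, "z": 0, "ax": 0, "ay": 0, "az": 0, "hand": 0},
])

```text
clock: 7.15
eef_pos: [537.4, 3.7, 81.3]
tcp_rot: [3.141, -0.0, -0.172]
contact_force: [0.1, -5.1, -0.3]
opening: 0.002
grasp_force: 2.8
```

```bash
python3 go.py
```

```text
t 7.15 reader [-30.3 -38.7  81.3] F_reader [ 1.  -5.  -0.3] q [ 0.    0.41  1.94 -0.    0.79  1.75] op 0.0020500995026424256
```

Request:
drive_tool([
  {"x": 0, "y": -0.02, "z": 0, "ax": 0, "ay": 0, "az": 0, "hand": 0},
  {"x": 0, "y": -0.04, "z": 0, "ax": 0, "ay": 0, "az": 0, "hand": 0},
  {"x": 0, "y": -0.06, "z": 0, "ax": 0, "ay": 0, "az": 0, "hand": 0},
])

```text
clock: 7.45
eef_pos: [538.1, 7.2, 81.3]
tcp_rot: [3.142, -0.0, -0.173]
contact_force: [1.0, -2.8, 0.3]
opening: 0.001
grasp_force: 1.4
```

Request:
drive_tool([
  {"x": 0, "y": 0, "z": 0, "ax": 0, "ay": 0, "az": 0, "hand": 0},
  {"x": 0, "y": 0, "z": 0, "ax": 0, "ay": 0, "az": 0, "hand": 0},
  {"x": 0, "y": 0, "z": 0, "ax": 0, "ay": 0, "az": 0, "hand": 0},
])

```text
clock: 7.75
eef_pos: [537.8, 7.5, 81.2]
tcp_rot: [-3.141, 0.0, -0.173]
contact_force: [0.3, -0.7, 0.3]
opening: 0.004
grasp_force: 0.0
```

```bash
python3 go.py
```

```text
t 7.75 reader [-30.6 -34.9  81.2] F_reader [ 0.4 -0.6  0.3] q [0.01 0.41 1.94 0.   0.79 1.75] op 0.004282206611654375
```

Request:
drive_tool([
  {"x": 0, "y": -0.03, "z": 0, "ax": 0, "ay": 0, "az": 0, "hand": 0},
  {"x": 0, "y": -0.06, "z": 0, "ax": 0, "ay": 0, "az": 0, "hand": 0},
  {"x": 0, "y": -0.09, "z": 0, "ax": 0, "ay": 0, "az": 0, "hand": 0},
  {"x": 0, "y": -0.11, "z": 0, "ax": 0, "ay": 0, "az": 0, "hand": 0},
  {"x": 0, "y": -0.13, "z": 0, "ax": 0, "ay": 0, "az": 0, "hand": 0},
])

```text
clock: 8.25
eef_pos: [538.7, 12.6, 81.3]
tcp_rot: [3.14, 0.0, -0.172]
contact_force: [-3.0, -12.8, 2.6]
opening: 0.001
grasp_force: 6.4
```

Request:
drive_tool([
  {"x": 0, "y": -0.02, "z": 0, "ax": 0, "ay": 0, "az": 0, "hand": 0},
  {"x": 0, "y": -0.04, "z": 0, "ax": 0, "ay": 0, "az": 0, "hand": 0},
  {"x": 0, "y": -0.06, "z": 0, "ax": 0, "ay": 0, "az": 0, "hand": 0},
  {"x": 0, "y": -0.08, "z": 0, "ax": 0, "ay": 0, "az": 0, "hand": 0},
  {"x": 0, "y": -0.1, "z": 0, "ax": 0, "ay": 0, "az": 0, "hand": 0},
])

```text
clock: 8.75
eef_pos: [539.6, 17.5, 81.3]
tcp_rot: [3.14, 0.0, -0.172]
contact_force: [-1.3, -6.7, 0.9]
opening: -0.006
grasp_force: 3.8
```

```bash
python3 go.py
```

```text
t 8.75 reader [-30.6 -24.7  81.3] F_reader [-0.1 -6.8  0.9] q [ 0.03  0.42  1.93 -0.    0.79  1.78] op -0.0058453839128458284
```

Request:
drive_tool([
  {"x": 0, "y": -0.02, "z": 0, "ax": 0, "ay": 0, "az": 0, "hand": 0},
  {"x": 0, "y": -0.04, "z": 0, "ax": 0, "ay": 0, "az": 0, "hand": 0},
  {"x": 0, "y": -0.05, "z": 0, "ax": 0, "ay": 0, "az": 0, "hand": 0},
])

```text
clock: 9.05
eef_pos: [540.2, 20.7, 81.2]
tcp_rot: [3.141, 0.0, -0.173]
contact_force: [-1.1, -4.1, -0.3]
opening: 0.002
grasp_force: 2.2
```

Request:
drive_tool([
  {"x": 0, "y": 0, "z": 0, "ax": 0, "ay": 0, "az": 0, "hand": 0},
  {"x": 0, "y": 0, "z": 0, "ax": 0, "ay": 0, "az": 0, "hand": 0},
  {"x": 0, "y": 0, "z": 0, "ax": 0, "ay": 0, "az": 0, "hand": 0},
  {"x": 0, "y": 0, "z": 0, "ax": 0, "ay": 0, "az": 0, "hand": 0},
])

```text
clock: 9.45
eef_pos: [540.3, 21.0, 81.2]
tcp_rot: [3.142, 0.0, -0.173]
contact_force: [-0.1, -2.6, -0.2]
opening: 0.002
grasp_force: 1.8
```

```bash
python3 go.py
```

```text
t 9.45 reader [-30.5 -21.2  81.2] F_reader [ 0.4 -2.5 -0.2] q [ 0.04  0.42  1.93 -0.    0.79  1.78] op 0.0017244631472625627
```

Request:
drive_tool([
  {"x": 0, "y": -0.02, "z": 0, "ax": 0, "ay": 0, "az": 0, "hand": 0},
  {"x": 0, "y": -0.03, "z": 0, "ax": 0, "ay": 0, "az": 0, "hand": 0},
  {"x": 0, "y": -0.03, "z": 0, "ax": 0, "ay": 0, "az": 0, "hand": 0},
  {"x": 0, "y": -0.03, "z": 0, "ax": 0, "ay": 0, "az": 0, "hand": 0},
  {"x": 0, "y": -0.03, "z": 0, "ax": 0, "ay": 0, "az": 0, "hand": 0},
])

```text
clock: 9.95
eef_pos: [540.8, 22.7, 81.4]
tcp_rot: [-3.141, -0.0, -0.173]
contact_force: [-1.0, -1.0, 0.8]
opening: 0.004
grasp_force: 0.2
```

```bash
python3 go.py
```

```text
t 9.95 reader [-30.3 -19.4  81.4] F_reader [-0.8 -1.1  0.8] q [0.04 0.42 1.93 0.   0.79 1.78] op 0.004022777285549624
```

Request:
drive_tool([
  {"x": 0, "y": -0.01, "z": 0, "ax": 0, "ay": 0, "az": 0, "hand": 0},
  {"x": 0, "y": -0.01, "z": 0, "ax": 0, "ay": 0, "az": 0, "hand": 0},
  {"x": 0, "y": -0.01, "z": 0, "ax": 0, "ay": 0, "az": 0, "hand": 0},
  {"x": 0, "y": -0.01, "z": 0, "ax": 0, "ay": 0, "az": 0, "hand": 0},
  {"x": 0, "y": -0.01, "z": 0, "ax": 0, "ay": 0, "az": 0, "hand": 0},
])

```text
clock: 10.45
eef_pos: [540.8, 23.0, 81.3]
tcp_rot: [-3.142, -0.0, -0.173]
contact_force: [-0.6, -0.9, 0.4]
opening: -0.002
grasp_force: 0.7
```

Request:
drive_tool([
  {"x": 0, "y": 0.1, "z": 0, "ax": 0, "ay": 0, "az": 0, "hand": 0},
  {"x": 0, "y": 0.3, "z": 0, "ax": 0, "ay": 0, "az": 0, "hand": 0},
  {"x": 0, "y": 0.5, "z": 0, "ax": 0, "ay": 0, "az": 0, "hand": 0},
  {"x": 0, "y": 0.5, "z": -0.5, "ax": 0, "ay": 0, "az": 0, "hand": 0},
  {"x": 0, "y": 0.5, "z": -1.2, "ax": 0, "ay": 0, "az": 0, "hand": 0},
  {"x": 0, "y": 0.5, "z": -2, "ax": 0, "ay": 0, "az": 0, "hand": 0},
])

```text
clock: 11.05
eef_pos: [535.3, -2.6, 181.5]
tcp_rot: [3.141, 0.002, -0.174]
contact_force: [1.0, -0.1, -0.0]
opening: -0.0
grasp_force: 0.0
```

```bash
python3 go.py 35 100 150;  python3 - <<'E'
from rig import imaging
import cv2
a=imaging.grab_frame("scene")[:,:,::-1][165:285,195:365]
cv2.imwrite("pics/sc4.png",cv2.resize(cv2.convertScaleAbs(a,alpha=2.2),None,fx=4.5,fy=4.5,interpolation=cv2.INTER_CUBIC))
E
```

```text
t 11.05 reader [-31.3 -45.3 181.5] F_reader [ 1.   0.1 -0. ] q [-0.01  0.27  1.87  0.    1.    1.74] op -0.00018698812088987856
shift [ 1.33  -2.905  0.626] turn [0.004 0.023 0.01 ]
```

View pics/sc4.png

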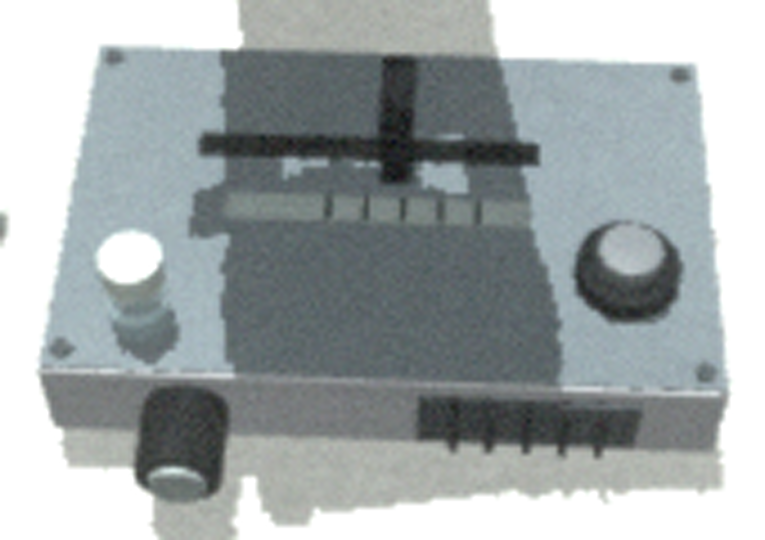

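Lever foot spans columns 381-412 at row 182, next to the third line at column 403. I'll compare with the predicted projection.

```bash
python3 - <<'E'
from h import *
p=np.load("p.npy")
for d in(58,60,62,64,66,68):
    T=[(-10,-60+d+b,60) for b in(-7,7)]+[(-50,-60+d+b,101) for b in(-7,7)]
    print(d,((proj("scene",W(p,T))-[195,165]+.5)*4.5-.5).round().tolist())
print(((proj("scene",W(p,[(4,6,60)]))-[195,165]+.5)*4.5-.5).round())
E
```

```text
58 [[370.0, 184.0], [403.0, 185.0], [374.0, 52.0], [406.0, 53.0]]
60 [[375.0, 184.0], [407.0, 185.0], [378.0, 52.0], [411.0, 53.0]]
62 [[380.0, 184.0], [412.0, 185.0], [383.0, 52.0], [416.0, 53.0]]
64 [[384.0, 184.0], [416.0, 185.0], [388.0, 52.0], [420.0, 53.0]]
66 [[389.0, 184.0], [421.0, 185.0], [392.0, 52.0], [425.0, 53.0]]
68 [[393.0, 184.0], [426.0, 185.0], [397.0, 52.0], [430.0, 53.0]]
[[404. 210.]]
```

```bash
python3 - <<'E'
from h import *
C["wrist"]=imaging.camera_info("wrist");a=imaging.grab_frame("wrist")
p=np.load("p.npy")
print("lines",proj("wrist",W(p,[(4,y,60) for y in(-26,-10,6,22,38)])).round(0).tolist())
for d in(58,62,66):
    print(d,proj("wrist",W(p,[(-30+e,-60+d+b,z) for z in (60,101) for e in(-20,20) for b in(-7,7)])).round(0).tolist())
cv2.imwrite("pics/w2.png",cv2.convertScaleAbs(a[:,:,::-1],alpha=1.8))
E
```

```text
lines [[261.0, 167.0], [244.0, 167.0], [226.0, 167.0], [209.0, 167.0], [191.0, 167.0]]
58 [[245.0, 222.0], [230.0, 222.0], [243.0, 182.0], [228.0, 182.0], [239.0, 239.0], [222.0, 239.0], [237.0, 193.0], [219.0, 193.0]]
62 [[240.0, 222.0], [226.0, 222.0], [239.0, 182.0], [224.0, 182.0], [234.0, 239.0], [218.0, 239.0], [232.0, 193.0], [215.0, 193.0]]
66 [[236.0, 222.0], [222.0, 222.0], [234.0, 182.0], [219.0, 182.0], [229.0, 239.0], [213.0, 239.0], [227.0, 193.0], [210.0, 193.0]]
```

View pics/w2.png

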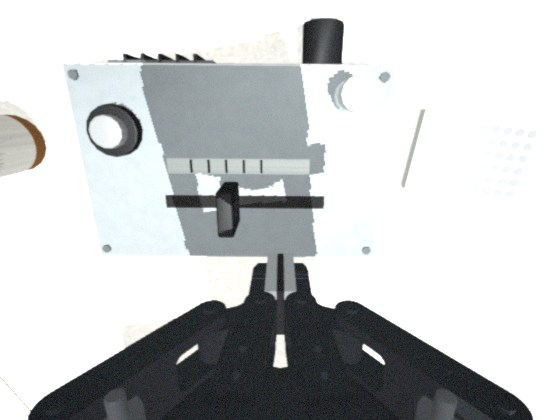

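The wrist view has the lever's left edge near (218,236) and its right foot edge near 240. That puts travel at about 62-63 mm, just past the third rib but short of the notch centre. I'll nudge it gently the rest of the way.

Request:
drive_tool([
  {"x": 0.02, "y": 0, "z": 0.8, "ax": 0, "ay": 0, "az": 0, "hand": 0},
  {"x": 0.02, "y": 0, "z": 1.5, "ax": 0, "ay": 0, "az": 0, "hand": 0},
  {"x": 0.02, "y": 0, "z": 2.0, "ax": 0, "ay": 0, "az": 0, "hand": 0},
  {"x": 0.02, "y": -0.1, "z": 2.0, "ax": 0, "ay": 0, "az": 0, "hand": 0},
  {"x": 0.02, "y": -0.25, "z": 2.0, "ax": 0, "ay": 0, "az": 0, "hand": 0},
  {"x": 0.02, "y": -0.4, "z": 2.0, "ax": 0, "ay": 0, "az": 0, "hand": 0},
  {"x": 0.02, "y": -0.46, "z": 2.0, "ax": 0, "ay": 0, "az": 0, "hand": 0},
  {"x": 0.02, "y": -0.48, "z": 2.0, "ax": 0, "ay": 0, "az": 0, "hand": 0},
])

```text
clock: 11.95
eef_pos: [542.4, 22.5, 82.4]
tcp_rot: [-3.141, -0.002, -0.172]
contact_force: [-0.7, 0.4, -0.2]
opening: 0.0
grasp_force: 0.0
```

```bash
python3 go.py
```

```text
t 11.95 reader [-28.7 -19.3  82.4] F_reader [-0.7  0.2 -0.2] q [0.04 0.42 1.93 0.   0.79 1.78] op 0.00031830013638388887
```

Request:
drive_tool([
  {"x": 0, "y": -0.01, "z": 0, "ax": 0, "ay": 0, "az": 0, "hand": 0},
  {"x": 0, "y": -0.02, "z": 0, "ax": 0, "ay": 0, "az": 0, "hand": 0},
  {"x": 0, "y": -0.02, "z": 0, "ax": 0, "ay": 0, "az": 0, "hand": 0},
])

```text
clock: 12.25
eef_pos: [541.8, 22.7, 81.5]
tcp_rot: [3.142, -0.0, -0.173]
contact_force: [0.3, -0.3, 0.9]
opening: -0.003
grasp_force: 0.2
```

Request:
drive_tool([
  {"x": 0, "y": -0.01, "z": 0, "ax": 0, "ay": 0, "az": 0, "hand": 0},
  {"x": 0, "y": -0.02, "z": 0, "ax": 0, "ay": 0, "az": 0, "hand": 0},
  {"x": 0, "y": -0.02, "z": 0, "ax": 0, "ay": 0, "az": 0, "hand": 0},
])

```text
clock: 12.55
eef_pos: [541.9, 23.8, 81.3]
tcp_rot: [-3.141, -0.0, -0.173]
contact_force: [-0.0, -0.1, 1.2]
opening: -0.004
grasp_force: 0.3
```

Request:
drive_tool([
  {"x": 0, "y": -0.01, "z": 0, "ax": 0, "ay": 0, "az": 0, "hand": 0},
  {"x": 0, "y": -0.02, "z": 0, "ax": 0, "ay": 0, "az": 0, "hand": 0},
  {"x": 0, "y": -0.02, "z": 0, "ax": 0, "ay": 0, "az": 0, "hand": 0},
])

```text
clock: 12.85
eef_pos: [542.0, 25.0, 81.2]
tcp_rot: [-3.141, 0.0, -0.173]
contact_force: [0.2, -0.3, -0.4]
opening: 0.001
grasp_force: 0.1
```

```bash
python3 go.py
```

```text
t 12.85 reader [-29.4 -17.   81.2] F_reader [ 0.3 -0.3 -0.4] q [0.04 0.42 1.93 0.   0.79 1.79] op 0.0005897903577639497
```

Request:
drive_tool([
  {"x": 0, "y": -0.01, "z": 0, "ax": 0, "ay": 0, "az": 0, "hand": 0},
  {"x": 0, "y": -0.02, "z": 0, "ax": 0, "ay": 0, "az": 0, "hand": 0},
  {"x": 0, "y": -0.02, "z": 0, "ax": 0, "ay": 0, "az": 0, "hand": 0},
])

```text
clock: 13.15
eef_pos: [542.2, 25.9, 81.2]
tcp_rot: [-3.141, 0.0, -0.173]
contact_force: [0.0, -0.2, 0.2]
opening: 0.002
grasp_force: 0.0
```

```bash
python3 go.py
```

```text
t 13.15 reader [-29.5 -16.   81.2] F_reader [ 0.1 -0.2  0.2] q [0.04 0.42 1.93 0.   0.79 1.79] op 0.002118605647502564
```

Request:
drive_tool([
  {"x": 0, "y": -0.01, "z": 0, "ax": 0, "ay": 0, "az": 0, "hand": 0},
  {"x": 0, "y": -0.01, "z": 0, "ax": 0, "ay": 0, "az": 0, "hand": 0},
  {"x": 0, "y": -0.01, "z": 0, "ax": 0, "ay": 0, "az": 0, "hand": 0},
])

```text
clock: 13.45
eef_pos: [542.2, 26.3, 81.2]
tcp_rot: [3.142, 0.0, -0.173]
contact_force: [-0.4, -0.5, 0.0]
opening: -0.001
grasp_force: 0.3
```

Request:
drive_tool([
  {"x": 0, "y": -0.01, "z": 0, "ax": 0, "ay": 0, "az": 0, "hand": 0},
  {"x": 0, "y": -0.01, "z": 0, "ax": 0, "ay": 0, "az": 0, "hand": 0},
  {"x": 0, "y": -0.01, "z": 0, "ax": 0, "ay": 0, "az": 0, "hand": 0},
])

```text
clock: 13.75
eef_pos: [542.3, 26.6, 81.2]
tcp_rot: [3.141, 0.0, -0.173]
contact_force: [-1.0, -3.1, -0.4]
opening: 0.002
grasp_force: 1.3
```

```bash
python3 go.py
```

```text
t 13.75 reader [-29.5 -15.3  81.2] F_reader [-0.4 -3.3 -0.4] q [ 0.05  0.42  1.93 -0.    0.79  1.79] op 0.001804973091902483
```

Force is rising right at the notch, so the lever is seated. Backing off and checking.

Request:
drive_tool([
  {"x": 0, "y": 0.1, "z": 0, "ax": 0, "ay": 0, "az": 0, "hand": 0},
  {"x": 0, "y": 0.3, "z": 0, "ax": 0, "ay": 0, "az": 0, "hand": 0},
  {"x": 0, "y": 0.6, "z": 0, "ax": 0, "ay": 0, "az": 0, "hand": 0},
  {"x": 0, "y": 0.6, "z": -0.5, "ax": 0, "ay": 0, "az": 0, "hand": 0},
  {"x": 0, "y": 0.6, "z": -1.2, "ax": 0, "ay": 0, "az": 0, "hand": 0},
  {"x": 0, "y": 0.6, "z": -2, "ax": 0, "ay": 0, "az": 0, "hand": 0},
])

```text
clock: 14.35
eef_pos: [536.1, -4.0, 181.5]
tcp_rot: [3.141, 0.002, -0.174]
contact_force: [0.3, 0.3, 0.1]
opening: -0.002
grasp_force: 0.0
```

```bash
python3 go.py 35 100 170;  python3 - <<'E'
from rig import imaging
import cv2
b=imaging.grab_frame("scene")
cv2.imwrite("pics/scene5.png",b[:,:,::-1])
a=b[:,:,::-1][165:285,195:365]
cv2.imwrite("pics/sc5.png",cv2.resize(cv2.convertScaleAbs(a,alpha=2.2),None,fx=4.5,fy=4.5,interpolation=cv2.INTER_CUBIC))
x=cv2.imread("pics/sc4.png",0);y=cv2.imread("pics/sc5.png",0)
import numpy as np
for im in(x,y): print([np.flatnonzero(im[r0,340:470]<65)[[0,-1]]+340 for r0 in(100,110,120,172,176)])
E
```

```text
t 14.35 reader [-30.2 -46.6 181.5] F_reader [0.3 0.3 0.1] q [-0.01  0.27  1.87 -0.    1.    1.73] op -0.0023549739707635006
shift [ 1.308 -2.93   0.226] turn [0.004 0.023 0.009]
[array([380, 412]), array([382, 413]), array([380, 413]), array([381, 411]), array([380, 411])]
[array([392, 423]), array([389, 421]), array([389, 420]), array([389, 420]), array([389, 420])]
```

Lever edges are now at 389-420, which matches travel 66 mm: the third notch. Next the button, with the hand turned 90° so its links stay off the bottle.

Request:
drive_tool([
  {"x": 0.2, "y": -0.5, "z": 0, "ax": 0, "ay": 0, "az": -1.3, "hand": 0},
  {"x": 0.4, "y": -1.0, "z": 0, "ax": 0, "ay": 0, "az": -2.6, "hand": 0},
  {"x": 0.6, "y": -1.5, "z": 0, "ax": 0, "ay": 0, "az": -3.9, "hand": 0},
  {"x": 0.8, "y": -2.0, "z": 0, "ax": 0, "ay": 0, "az": -5.2, "hand": 0},
  {"x": 1.0, "y": -2.5, "z": 0, "ax": 0, "ay": 0, "az": -6.5, "hand": 0},
  {"x": 1.2, "y": -2.8, "z": 0, "ax": 0, "ay": 0, "az": -7.8, "hand": 0},
  {"x": 1.3, "y": -2.93, "z": 0, "ax": 0, "ay": 0, "az": -9.1, "hand": 0},
  {"x": 1.3, "y": -2.93, "z": 0, "ax": 0, "ay": 0, "az": -10.4, "hand": 0},
])

```text
clock: 15.2
eef_pos: [627.3, 130.2, 180.9]
tcp_rot: [3.141, -0.0, 0.922]
contact_force: [0.8, 0.6, -0.6]
opening: -0.0
grasp_force: 0.0
```

Request:
drive_tool([
  {"x": 0, "y": 0, "z": 0, "ax": 0, "ay": 0, "az": -1.3, "hand": 0},
  {"x": 0, "y": 0, "z": 0, "ax": 0, "ay": 0, "az": -2.6, "hand": 0},
  {"x": 0, "y": 0, "z": 0, "ax": 0, "ay": 0, "az": -3.9, "hand": 0},
  {"x": 0, "y": 0, "z": 0, "ax": 0, "ay": 0, "az": -4.6, "hand": 0},
  {"x": 0, "y": 0, "z": 0, "ax": 0, "ay": 0, "az": -4.6, "hand": 0},
])

```text
clock: 15.7
eef_pos: [626.5, 129.3, 181.1]
tcp_rot: [-3.141, 0.0, 1.398]
contact_force: [-0.5, -0.6, 0.3]
opening: -0.002
grasp_force: 0.0
```

```bash
sed -i 's/0,p\[2\]\])$/0,p[2]+np.pi\/2])/' go.py; python3 go.py 35 100 82
```

```text
t 15.7 reader [ 35.6 100.4 181.1] F_reader [-0.4 -0.6  0.3] q [0.2  0.42 1.65 0.   1.07 0.37] op -0.002239406845645004
shift [-0.008 -0.011  1.981] turn [-0.001  0.     0.021]
```

Descend to z≈83, then press in small steps.

Request:
drive_tool([
  {"x": 0, "y": -0.01, "z": 0.6, "ax": 0, "ay": 0, "az": 0, "hand": 0},
  {"x": 0, "y": -0.01, "z": 1.3, "ax": 0, "ay": 0, "az": 0, "hand": 0},
  {"x": 0, "y": -0.01, "z": 1.8, "ax": 0, "ay": 0, "az": 0, "hand": 0},
  {"x": 0, "y": -0.01, "z": 1.94, "ax": 0, "ay": 0, "az": 0, "hand": 0},
  {"x": 0, "y": -0.01, "z": 1.94, "ax": 0, "ay": 0, "az": 0, "hand": 0},
  {"x": 0, "y": -0.01, "z": 1.94, "ax": 0, "ay": 0, "az": 0, "hand": 0},
])

```text
clock: 16.3
eef_pos: [626.9, 130.4, 85.5]
tcp_rot: [3.14, -0.001, 1.397]
contact_force: [-0.1, -0.6, -0.1]
opening: 0.002
grasp_force: 0.0
```

Request:
drive_tool([
  {"x": 0, "y": 0, "z": 0.04, "ax": 0, "ay": 0, "az": 0, "hand": 0},
  {"x": 0, "y": 0, "z": 0.08, "ax": 0, "ay": 0, "az": 0, "hand": 0},
  {"x": 0, "y": 0, "z": 0.12, "ax": 0, "ay": 0, "az": 0, "hand": 0},
  {"x": 0, "y": 0, "z": 0.15, "ax": 0, "ay": 0, "az": 0, "hand": 0},
])

```text
clock: 16.7
eef_pos: [626.9, 130.6, 77.5]
tcp_rot: [3.14, -0.001, 1.398]
contact_force: [2.5, -0.6, 4.9]
opening: 0.003
grasp_force: 2.0
```

Request:
drive_tool([
  {"x": 0, "y": 0, "z": 0.02, "ax": 0, "ay": 0, "az": 0, "hand": 0},
  {"x": 0, "y": 0, "z": 0.04, "ax": 0, "ay": 0, "az": 0, "hand": 0},
])

```text
clock: 16.9
eef_pos: [627.0, 130.6, 75.9]
tcp_rot: [3.14, -0.001, 1.398]
contact_force: [-1.7, -0.7, 18.3]
opening: 0.005
grasp_force: 9.0
```

Request:
drive_tool([
  {"x": 0, "y": 0, "z": 0.02, "ax": 0, "ay": 0, "az": 0, "hand": 0},
  {"x": 0, "y": 0, "z": 0.02, "ax": 0, "ay": 0, "az": 0, "hand": 0},
])

```text
clock: 17.1
eef_pos: [627.0, 130.7, 75.9]
tcp_rot: [3.14, -0.001, 1.398]
contact_force: [-1.9, -1.5, 17.5]
opening: 0.001
grasp_force: 9.3
```

```bash
python3 go.py;python3 - <<'E'
from rig import imaging
import cv2,numpy as np
a=imaging.grab_frame("scene")[:,:,::-1][125:275,270:400]
b=imaging.grab_frame("side")[:,:,::-1][100:250,200:330]
i=np.hstack([cv2.resize(cv2.convertScaleAbs(k,alpha=2.2),None,fx=3,fy=3,interpolation=cv2.INTER_CUBIC) for k in(a,b)])
cv2.imwrite("pics/b1.png",i)
E
```

```text
t 17.1 reader [ 35.9 101.9  75.9] F_reader [-1.6 -1.8 17.5] q [ 0.2   0.55  1.71 -0.    0.88  0.38] op 0.0014600678948828321
```

View pics/b1.png

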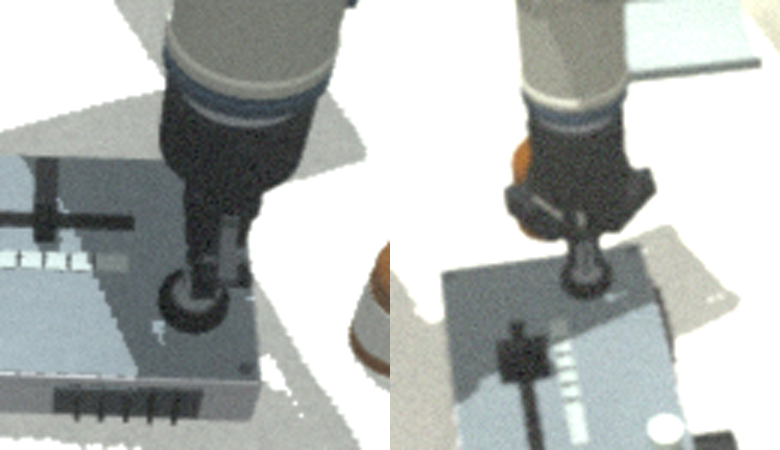

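In the scene half the finger reaches the button at about (203,290), possibly a few mm towards +y of its centre (195,286). The lever is untouched at its notch. Next I'll map force against height to see whether it is bottomed out or on the housing.

Request:
drive_tool([
  {"x": 0, "y": 0, "z": -0.1, "ax": 0, "ay": 0, "az": 0, "hand": 0},
  {"x": 0, "y": 0, "z": -0.2, "ax": 0, "ay": 0, "az": 0, "hand": 0},
  {"x": 0, "y": 0, "z": -0.2, "ax": 0, "ay": 0, "az": 0, "hand": 0},
  {"x": 0, "y": 0, "z": -0.2, "ax": 0, "ay": 0, "az": 0, "hand": 0},
])

```text
clock: 17.6
eef_pos: [625.2, 130.3, 83.2]
tcp_rot: [-3.14, 0.001, 1.398]
contact_force: [0.3, -1.6, 0.2]
opening: 0.001
grasp_force: 0.0
```

Request:
drive_tool([
  {"x": 0, "y": 0, "z": 0.04, "ax": 0, "ay": 0, "az": 0, "hand": 0},
  {"x": 0, "y": 0, "z": 0.04, "ax": 0, "ay": 0, "az": 0, "hand": 0},
  {"x": 0, "y": 0, "z": 0.04, "ax": 0, "ay": 0, "az": 0, "hand": 0},
])

```text
clock: 17.9
eef_pos: [625.5, 130.4, 81.4]
tcp_rot: [-3.14, 0.0, 1.398]
contact_force: [-0.8, 0.3, 1.5]
opening: -0.006
grasp_force: 0.9
```

Request:
drive_tool([
  {"x": 0, "y": 0, "z": 0.02, "ax": 0, "ay": 0, "az": 0, "hand": 0},
  {"x": 0, "y": 0, "z": 0.02, "ax": 0, "ay": 0, "az": 0, "hand": 0},
  {"x": 0, "y": 0, "z": 0.02, "ax": 0, "ay": 0, "az": 0, "hand": 0},
])

```text
clock: 18.2
eef_pos: [625.8, 130.4, 80.7]
tcp_rot: [-3.141, 0.0, 1.398]
contact_force: [-1.8, 0.1, 1.8]
opening: -0.0
grasp_force: 1.1
```

Request:
drive_tool([
  {"x": 0, "y": 0, "z": 0.02, "ax": 0, "ay": 0, "az": 0, "hand": 0},
  {"x": 0, "y": 0, "z": 0.02, "ax": 0, "ay": 0, "az": 0, "hand": 0},
  {"x": 0, "y": 0, "z": 0.02, "ax": 0, "ay": 0, "az": 0, "hand": 0},
])

```text
clock: 18.5
eef_pos: [625.9, 130.5, 79.8]
tcp_rot: [-3.142, 0.0, 1.398]
contact_force: [-1.9, -0.1, 3.3]
opening: 0.003
grasp_force: 1.3
```

Request:
drive_tool([
  {"x": 0, "y": 0, "z": 0.02, "ax": 0, "ay": 0, "az": 0, "hand": 0},
  {"x": 0, "y": 0, "z": 0.02, "ax": 0, "ay": 0, "az": 0, "hand": 0},
  {"x": 0, "y": 0, "z": 0.02, "ax": 0, "ay": 0, "az": 0, "hand": 0},
])

```text
clock: 18.8
eef_pos: [626.0, 130.5, 78.8]
tcp_rot: [3.142, -0.0, 1.398]
contact_force: [-1.2, -0.6, 3.5]
opening: -0.001
grasp_force: 1.6
```

Request:
drive_tool([
  {"x": 0, "y": 0, "z": 0.02, "ax": 0, "ay": 0, "az": 0, "hand": 0},
  {"x": 0, "y": 0, "z": 0.02, "ax": 0, "ay": 0, "az": 0, "hand": 0},
  {"x": 0, "y": 0, "z": 0.02, "ax": 0, "ay": 0, "az": 0, "hand": 0},
])

```text
clock: 19.1
eef_pos: [626.0, 130.5, 77.8]
tcp_rot: [3.142, -0.0, 1.398]
contact_force: [-2.0, 0.3, 2.9]
opening: -0.001
grasp_force: 1.9
```

Request:
drive_tool([
  {"x": 0, "y": 0, "z": 0.02, "ax": 0, "ay": 0, "az": 0, "hand": 0},
  {"x": 0, "y": 0, "z": 0.02, "ax": 0, "ay": 0, "az": 0, "hand": 0},
  {"x": 0, "y": 0, "z": 0.02, "ax": 0, "ay": 0, "az": 0, "hand": 0},
])

```text
clock: 19.4
eef_pos: [626.0, 130.5, 76.8]
tcp_rot: [3.142, 0.0, 1.398]
contact_force: [-2.1, 0.0, 4.6]
opening: 0.001
grasp_force: 2.2
```

Request:
drive_tool([
  {"x": 0, "y": 0, "z": 0.02, "ax": 0, "ay": 0, "az": 0, "hand": 0},
  {"x": 0, "y": 0, "z": 0.02, "ax": 0, "ay": 0, "az": 0, "hand": 0},
  {"x": 0, "y": 0, "z": 0.02, "ax": 0, "ay": 0, "az": 0, "hand": 0},
])

```text
clock: 19.7
eef_pos: [626.0, 130.5, 76.1]
tcp_rot: [3.141, -0.0, 1.398]
contact_force: [-2.1, -1.0, 6.9]
opening: 0.0
grasp_force: 3.6
```

Contact starts at about 82, the spring rises to about 5 N, and there is a hard stop at 76: the full 6 mm. One firm final press, then release and retreat.

Request:
drive_tool([
  {"x": 0, "y": 0, "z": 0.02, "ax": 0, "ay": 0, "az": 0, "hand": 0},
  {"x": 0, "y": 0, "z": 0.03, "ax": 0, "ay": 0, "az": 0, "hand": 0},
  {"x": 0, "y": 0, "z": 0.03, "ax": 0, "ay": 0, "az": 0, "hand": 0},
])

```text
clock: 20.0
eef_pos: [626.1, 130.5, 75.8]
tcp_rot: [3.141, -0.0, 1.398]
contact_force: [-7.0, -1.8, 18.3]
opening: 0.004
grasp_force: 9.4
```

Request:
drive_tool([
  {"x": 0, "y": 0, "z": -0.1, "ax": 0, "ay": 0, "az": 0, "hand": 0},
  {"x": 0, "y": 0, "z": -0.3, "ax": 0, "ay": 0, "az": 0, "hand": 0},
  {"x": 0, "y": 0, "z": -0.8, "ax": 0, "ay": 0, "az": 0, "hand": 0},
  {"x": 0, "y": 0, "z": -1.5, "ax": 0, "ay": 0, "az": 0, "hand": 0},
  {"x": 0, "y": 0, "z": -2.2, "ax": 0, "ay": 0, "az": 0, "hand": 0},
  {"x": 0, "y": 0, "z": -2.4, "ax": 0, "ay": 0, "az": 0, "hand": 0},
  {"x": 0, "y": 0, "z": -2.4, "ax": 0, "ay": 0, "az": 0, "hand": 0},
  {"x": 0, "y": 0, "z": -2.4, "ax": 0, "ay": 0, "az": 0, "hand": 0},
])

```text
clock: 20.8
eef_pos: [625.4, 130.3, 193.2]
tcp_rot: [-3.14, 0.0, 1.398]
contact_force: [0.2, -0.2, 0.6]
opening: 0.003
grasp_force: 0.0
```

```bash
python3 go.py;  python3 - <<'E'
from rig import imaging,r
import cv2,numpy as np
b=imaging.grab_frame("scene")[:,:,::-1]
x0=cv2.imread("pics/scene0.png");a=b[165:285,195:365]
g=cv2.cvtColor(cv2.resize(cv2.convertScaleAbs(a,alpha=2.2),None,fx=4.5,fy=4.5,interpolation=cv2.INTER_CUBIC),cv2.COLOR_BGR2GRAY)
print([np.flatnonzero(g[q,340:470]<65)[[0,-1]]+340 for q in(100,110,172,176)])
# bystanders: shift vs start
for n,(u,v,w,h) in dict(bottle=(385,190,48,64),vial=(212,213,26,34),plate=(122,202,76,46),button=(318,210,34,28)).items():
    s=cv2.matchTemplate(cv2.cvtColor(b[v-8:v+h+8,u-8:u+w+8].copy(),cv2.COLOR_BGR2GRAY),cv2.cvtColor(x0[v:v+h,u:u+w].copy(),cv2.COLOR_BGR2GRAY),cv2.TM_CCOEFF_NORMED)
    print(n,np.array(cv2.minMaxLoc(s)[3])-8,s.max().round(3))
E
```

```text
t 20.8 reader [ 34.3 101.2 193.2] F_reader [ 0.2 -0.1  0.6] q [ 0.2   0.41  1.64 -0.    1.1   0.38] op 0.003195814511280894
[array([400, 416]), array([394, 418]), array([390, 419]), array([390, 419])]
bottle [0 0] 0.999
vial [0 0] 0.998
plate [0 0] 0.998
button [0 0] 0.75
```

The lever is still in notch three (390-419) and the bystanders haven't moved. Handing in.

```bash
python3 -c "
from rig import r
print(r.sign_off())"
```

```text
the job is handed in; nothing more can be done
None
```

I handed the job in at about 21 s: the lever sits in the third notch (it stopped about 4 mm short after the third click and needed a gentle second push), the button was then pressed to its stop twice and let go, and the bottle, vial and plate show no movement; no verdict came back.

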